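Knock the jammed battery out of its charger

ROBOT

A 6-joint arm with a two-finger parallel gripper is mounted at the origin on a cart in front of the work surface, level with it; the furniture and walls round the work are solid. World frame = base frame: x ahead of the robot, y to its left, z up, the work surface at z = 0. Lengths are in mm, angles in degrees, forces in N, time in s.
With the tool pointing down it reaches from about 375 to 975 mm from the base axis. Payload 3.8 kg.
Tool frame: the origin (TCP) lies at the very end of the fingers, on their centre line; the grasp point (between the pads) lies 19 mm behind it; z points along the fingers, y is the line along which they close (so a half turn about z gives the same grasp; the last joint's range is limited). The gripper opens to 88 mm and grips with 3 to 60 N. Pads are 18 mm wide; open, the fingers measure 123 mm over their backs; the gripper's body (75 mm by 187 mm) begins 45 mm behind the grasp point.
Start: joints at [-69.036, 15.12, 91.902, -0, 72.978, -2.114], TCP at [264.591, -620.975, 238.706] pointing down, gripper open.
Joint ranges: [-150.88, 150.88], [-54.13, 125.18], [17.81, 147.31], [-75.09, 255.09], [0, 152.58], [-146.25, 146.25]. Speed limits (degrees/s): [147.25, 147.25, 180, 180, 180, 180].

INTERFACE

Orientations are given as a 3x3 rotation matrix whose columns are the frame's x, y, z axes.
In Python, from rig import * gives the robot as it stands. The module is installed in compiled form; this text tells all that it offers.
- The arm moves only by the shell command python3 -m jog 'ROWS' [OPENING] [FORCE]. ROWS is JSON, a list of rows, each an object of numbers: "tx", "ty", "tz": the shift along the tool's x, y, z in m; "twist": the turn about the tool's z in rad. A call has 1 to 8 rows; each row is the pose to reach, as a shift and turn from the pose commanded when the call began, along the tool's axes at that moment; what a row does not reach only later rows make up. A row lasts 1/10 s, in which the tool goes at most 50 mm and 8.59 degrees, less where a joint would pass 70% of its speed; a pose out of reach is approached as far as the arm can. A call with a gripper value outside its range is refused whole. OPENING is the gripper's target within -1 to 1 (fully open at 1, half-way at 0, shut at -1), set as the call begins (- or left out, the last holds). The fingers move at their own pace and stop on an object; FORCE is the grip in N (left out, the last holds). Time passes only in rows, so rows that repeat a pose let the fingers close. It gives the time, the measured TCP pose, the force, the opening and the grip force at its end, in the units of the state.
- state(): the state, without advancing time (a new reading comes with each control period).
- camera(name): name is "side" or "top"; returns the picture (420x560x3 uint8, red, green, blue); there is no depth.
- camera_params(name): a dict with "fx", "fy", "cx", "cy" (pixels), "R" (3x3) and "t" (3): a world point X has camera coordinates R X + t. Camera axes: x right, y down, z forward; pixel columns grow to the right and rows downward; lengths in mm; the calibration is good to about 2 mm. A picture is of the moment at which its call begins. camera_params takes no time and is no camera call.
- hand_in(): hands the job in; it is judged then, once.
The state is a dict: "t": time; "q": joint angles; "qd": joint speeds; "joint_torque": joint torques, N m; "tcp_pos": TCP position; "eef_rot": TCP orientation; "force": force on the tool from outside, world axes, zero at the start; "wrist_torque": the same for the moment, N m; "opening": finger opening in mm; "finger_force": force on a finger pad.
Only numpy, scipy, OpenCV 4.12 (cv2) and the standard library are available. Lean on these libraries where they do the work, as an engineer would, in place of code of your own. Each camera call takes 0.05 s, during which the arm holds its last target. There are 200 camera calls.

TASK

The swollen 9-volt battery is jammed in the bay of the white charger. Take the upright wooden block and with it knock the battery out of the bay onto the charger's flat shelf, without sending it over the shelf's edge and without touching the battery with the fingers while it is still in the bay. Then lift the battery off and lay it flat in the steel tray without dropping it, leave the block standing upright on the desk, and do not disturb the other things.

Things in the scene. Friction and masses are not known exactly. Their poses are not given: they have to be found in the camera images.
- charger: White battery charger, fixed. Origin: under the middle of its bay, at desk level; z up. Deck 12 mm high, x -24 to +90, y -34 to +60 mm. The bay is x -13 to +13 mm, open towards -x and +x, but a bead 3 mm high at x -18 to -14 mm keeps the battery from going to -x. It comes out towards +x. Spring housing: x -17 to +17, y 32 to 60 mm, 38 mm above the desk
- charger_tabs (a point): Middle of the gap between two steel tabs that reach over the battery's ends, so it cannot be lifted; 34.5 mm above the desk, level with the tabs' tops. The gap is y -17.5 to +17.5 mm (charger's axes), so the block passes between the tabs. The wall at the -y end is equally high
- charger_shelf (a point): Middle of the bare flat shelf beside the bay, on the 12 mm high deck, x 15 to 90 mm in the charger's frame (this point: x 50, y 0), no rim at its end. The battery is out of the bay, clear of the tabs, once its origin has passed x = 29 mm
- charger_bay (a point): Point on the deck, 12 mm above the desk, where the battery's origin is while jammed (y -1.5 mm in the charger's frame). The battery lies with its length along y, squeezed between a fixed end (y -22.5) and a sprung steel jaw (y +22.5 mm, about 5 N, follows 4 mm inward when the battery has gone); pushing it to +x takes roughly 5 to 12 N
- battery: Black and orange 9 V block battery lying on its side, 26 mm (x) by 45 mm (y, from -21 to +24 mm; terminals at its -y end add 3 mm) by 17 mm high, 46 g. Origin: middle of its underside. In the bay its axes are the charger's
- block: Plain light-wood block standing upright, 24 x 24 mm and 64 mm tall (z), about 60 g. Origin: centre of its underside; x and y are square to its sides
- tray: Loose open steel tray, 100 mm (x) by 130 mm (y), 22 mm high, walls and floor 3 mm. Origin: centre of its underside
- gel_bottle: Bystander: white gel bottle, 44 mm wide, 85 mm tall. Origin: centre of its underside
- drops_lacri: Bystander: small drop bottle with a blue cap, 27 mm wide, 68 mm tall. Origin: centre of its underside
- loupe: Bystander: black stand magnifier, 36 mm wide, 26 mm tall. Origin: centre of its underside
- penlight: Bystander: white penlight, 120 mm long (y), 15 mm thick. Origin: middle of its underside
- lens_tin: Bystander: round tin, 40 mm wide, 18 mm high. Origin: centre of its underside
- trial_lens1: Bystander: trial lens in a metal rim with a small tab, 38 x 53 mm, 9 mm high. Origin: middle of its underside
- occluder: Bystander: flat black eye occluder, 56 x 188 mm, 8 mm high, long side along y. Origin: middle of its underside
Mind the look-alikes: they are no part of the job. What is shaped like the block but green is not meant.

How it is judged (in metres and radians):
On the way, in this order (a step that is already met when the one before it is completed fails the run):
1. the held block presses on the battery while it is still in the bay (contact force between block and battery above 1.5 N and contact force between the fingers and block above 1 N and horizontal distance between battery and charger_bay below 0.025 m).
2. the battery lies on the charger's shelf, clear of the bay's tabs, at rest and no longer touched by the block (x of battery in the frame of charger between 0.029 and 0.09 m and z of battery in the frame of charger between 0.008 and 0.016 m and linear speed of battery below 0.02 m/s and contact force between each of block, the fingers and battery below 0.2 N), for 0.1 s.
At the end, for the whole second after the job is handed in: The battery lies flat (within 17 degrees) and at rest inside the steel tray, which stands on the desk; the wooden block stands upright (within 8 degrees) and at rest on the desk; both are released (x of battery in the frame of tray between -0.047 and 0.047 m and y of battery in the frame of tray between -0.062 and 0.062 m and z of battery in the frame of tray below 0.022 m and angle between battery's own z axis and vertical below 0.3 rad and linear speed of each of battery, block below 0.02 m/s and angle between block's own z axis and vertical below 0.15 rad and height (world z) of each of block, tray below 0.006 m and angle between tray's own z axis and vertical below 0.1 rad); the robot touches nothing.
It fails at once if the fingers touch the battery while it is still in the bay (contact force between the fingers and battery above 0.5 N and horizontal distance between battery and charger_bay below 0.027 m).
It fails at once if the battery is dropped (it moves faster than 0.9 m/s outside the fingers) (linear speed of battery above 0.9 m/s and contact force between the fingers and battery below 0.1 N).
It fails at once if another thing on the desk is moved by more than 30 mm (distance of any of gel_bottle, drops_lacri, loupe, penlight, lens_tin, trial_lens1, occluder from where it was at the start of the episode above 0.03 m).
It also fails if it takes over 69 s, if anything falls off the work surface, if the arm or the gripper's body presses on something with over 40 N, if the wrist force passes 120 N, or if a joint passes its speed limit or range.

## Working session

There is one attempt and no reset: what is moved stays moved. The work goes in short steps, Python scripts to look and compute and a shell command to move; the robot and the scene stay as the last step left them, time stands still between calls to the robot, and variables do not carry over. Pictures are saved under pics/ and viewed, at most 13 in all, crops included, and the job is handed in when it is done.

```bash
mkdir -p pics
python3 - <<'E'
from rig import *
import cv2, json
for n in ("side","top"):
    im=camera(n); cv2.imwrite(f"pics/{n}0.png",im[:,:,::-1])
    p=camera_params(n); print(n,{k:(v if not hasattr(v,'tolist') else v.tolist()) for k,v in p.items()})
s=state(); print(s['t'],s['tcp_pos'],s['eef_rot'],s['opening'])
E
```

```text
side {'fx': 415.3002698644167, 'fy': 415.3002698644167, 'cx': 278.3159461893874, 'cy': 213.14676125374257, 'R': [[-0.9407272848958014, -0.3385617458455983, 0.020201972739175147], [-0.1933793064124636, 0.4864834999701168, -0.8520200984180242], [0.27863348561148993, -0.8054251973379065, -0.5231191376629092]], 't': [552.9460627355389, 107.78775837473837, 1016.6626595503142]}
top {'fx': 389.49691395101604, 'fy': 389.49691395101604, 'cx': 276.95343850096464, 'cy': 209.2998157516421, 'R': [[-0.01924501041548124, -0.9998057309220408, -0.004257932544320692], [-0.9992343074014834, 0.019378762864798955, -0.033989152118093495], [0.0340650625419216, 0.0036005506903604447, -0.9994131315670919]], 't': [77.22762825780279, 536.2402837115192, 924.3133162893863]}
0.1 [ 264.36813888 -620.37653274  237.50309042] [[ 9.19968256e-01  3.91992192e-01 -7.27343512e-04]
 [ 3.91992859e-01 -9.19966264e-01  1.91614023e-03]
 [ 8.19805142e-05 -2.04790165e-03 -9.99997900e-01]] 88.34081138618308
```

View pics/side0.png

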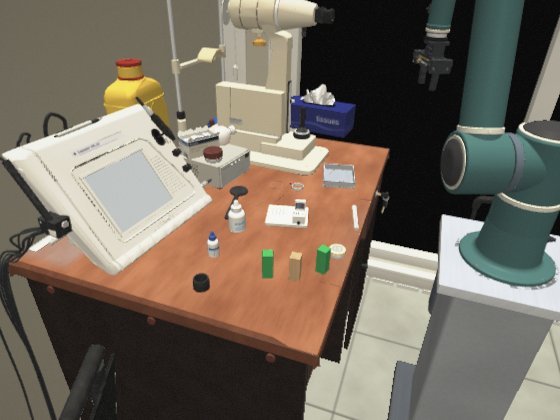

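View pics/top0.png

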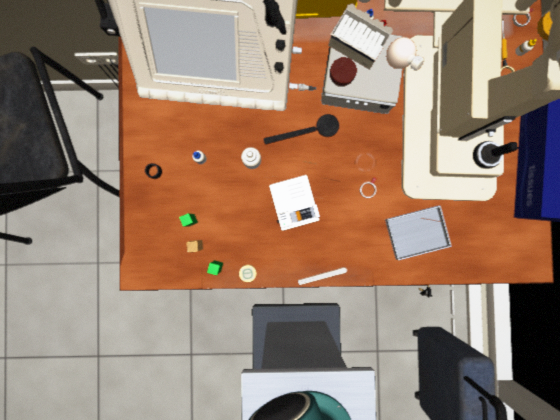

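The top view shows the wooden block at (193,246) between two green look-alikes at (187,219) and (215,268). The charger is at (295,203) and the tray at (419,233). I'll enlarge these areas.

```bash
cat > h.py <<'E'
import numpy as np, cv2
from rig import *
def px(n,X):
    p=camera_params(n); c=np.array(p['R'])@np.array(X,float)+np.array(p['t'])
    return np.array([p['fx']*c[0]/c[2]+p['cx'],p['fy']*c[1]/c[2]+p['cy']])
def ray(n,u,v,z):
    p=camera_params(n);R=np.array(p['R']);t=np.array(p['t'])
    d=R.T@np.array([(u-p['cx'])/p['fx'],(v-p['cy'])/p['fy'],1]);o=-R.T@t
    return o+d*(z-o[2])/d[2]
def crop(im,x,y,w,h,s):
    return cv2.resize(im[y:y+h,x:x+w],None,fx=s,fy=s,interpolation=cv2.INTER_CUBIC)
E
python3 - <<'E'
from h import *
t=cv2.imread('pics/top0.png');s=cv2.imread('pics/side0.png')
a=crop(t,260,165,65,50*65//65+20,6)   # charger
b=crop(s,255,190,65,70,6)
cv2.imwrite('pics/c1.png',np.hstack([a,b]))
for n,im in(('top',t),('side',s)):
    h=cv2.cvtColor(im,cv2.COLOR_BGR2HSV)
    if n=='top': 
        roi=h[236:258,183:204]; off=(183,236)
    else: roi=h[248:285,284:306]; off=(284,248)
    m=((roi[:,:,0]>10)&(roi[:,:,0]<25)&(roi[:,:,2]>150)).astype(np.uint8)
    print(n); print('\n'.join(''.join('.#'[v] for v in r) for r in m))
E
```

```text
top
#..###.##########.###
#######.###..##.#####
#.#.##.##############
########.###########.
##.###########.....#.
#..###########.......
.##############.....#
###############.....#
.##############......
..#############.....#
###############.....#
#..############.....#
..#############.....#
#.#############.....#
#.#############...#.#
...#############.####
..###################
.#...####...####...##
...#...#..####.#....#
##...#...##....##...#
.#.....#...#..##..###
##.#..#.#.######..##.
side
#.#############.######
######################
######################
######################
.#####################
######################
####################.#
#####################.
#####################.
#################.##..
#################.##.#
#################.##..
################..#...
################..#..#
################..#..#
################.....#
################..###.
################....#.
################....#.
################..#...
################..##..
#######.########.##...
###############..##.#.
###############..####.
###.###########..#.###
#######.#######..#.#.#
#######.#######..#.###
###.###########..#.#.#
###############..#....
######.########.#.##..
######.########.#####.
###############..#####
#.####################
####.#.############..#
########.....###.###.#
.######.#.##...##.#...
###...#####...#.#.#...
```

View pics/c1.png

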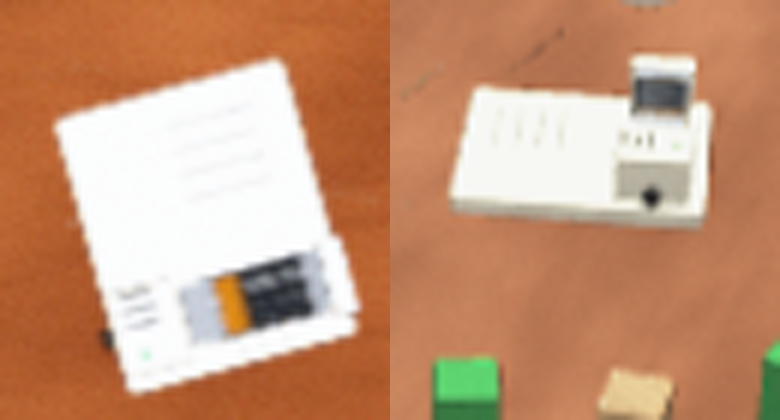

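Crop left (top view, 6x, offset (260,165)): the deck corners are at about (57,122), (282,58), (355,325) and (130,392). The housing is on the left (+y), the battery sits at the bottom, and the shelf lies towards the top of the image (+x).

```bash
cat > fit.py <<'E'
from h import *
def rigid(A,B):
    A=np.array(A,float);B=np.array(B,float)[:,:2];a=A-A.mean(0);b=B-B.mean(0)
    th=np.arctan2((a[:,0]*b[:,1]-a[:,1]*b[:,0]).sum(),(a*b).sum())
    R=np.array([[np.cos(th),-np.sin(th)],[np.sin(th),np.cos(th)]])
    t=B.mean(0)-R@A.mean(0); return th,t,np.linalg.norm((A@R.T+t)-B,axis=1)
E
python3 - <<'E'
from fit import *
c=[(57,122),(282,58),(355,325),(130,392)]
P=[ray('top',260+u/6-.4,165+v/6-.4,12) for u,v in c]
th,t,r=rigid([(90,60),(90,-34),(-24,-34),(-24,60)],P); print('charger top',np.degrees(th),t,r)
cs=[(475,88),(712,102),(708,218),(450,210)] # side crop, offset 255,190
Q=[ray('side',255+(u-390)/6-.4,190+v/6-.4,12) for u,v in cs]; print('side',np.round(Q,0)[:,:2].tolist(),'top',np.round(P,0)[:,:2].tolist())
im=cv2.imread('pics/top0.png')
h=cv2.cvtColor(im,cv2.COLOR_BGR2HSV)
# tray: low-sat region
m=((h[:,:,1]<110)).astype(np.uint8); m[:203]=0;m[262:]=0;m[:,:382]=0;m[:,455:]=0
m=cv2.morphologyEx(m,cv2.MORPH_OPEN,np.ones((5,5)));C=max(cv2.findContours(m,0,2)[0],key=cv2.contourArea)
b=cv2.boxPoints(cv2.minAreaRect(C));print('tray',[np.round(ray('top',u,v,22)[:2]).tolist() for u,v in b])
# block by saturation/value
for n,r in (('top',(180,233,27,27)),('side',(284,246,26,38))):
    i=cv2.imread(f'pics/{n}0.png'); x,y,w,hh=r
    cv2.imwrite(f'pics/b_{n}.png',crop(i,x,y,w,hh,12))
a=cv2.imread('pics/b_top.png');b=cv2.imread('pics/b_side.png');H=max(a.shape[0],b.shape[0])
pad=lambda q:cv2.copyMakeBorder(q,0,H-q.shape[0],0,0,0)
cv2.imwrite('pics/c2.png',np.hstack([pad(a),pad(b)]))
E
```

```text
charger top 14.467289243337422 [525.67910007   5.09813389] [1.92715774 1.25827462 2.44773533 0.71651953]
side [[619.0, -7.0], [510.0, -36.0], [484.0, 61.0], [592.0, 97.0]] top [[596.0, 85.0], [620.0, -6.0], [513.0, -33.0], [488.0, 58.0]]
tray [[510.0, -187.0], [542.0, -319.0], [442.0, -342.0], [410.0, -210.0]]
```

View pics/c2.png

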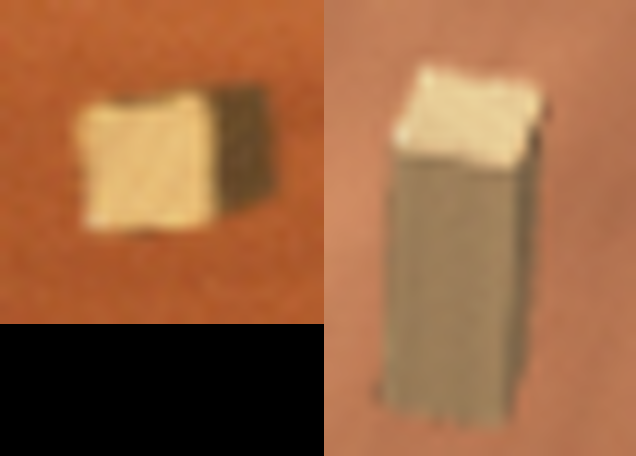

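The block's top face has corners at (80,105), (207,93), (217,220) and (88,230) in the left crop, and (425,68), (545,92), (520,165) and (397,152) in the right crop.

Run:
```python
from fit import *
A=[(12,12),(12,-12),(-12,-12),(-12,12)]
P=[ray('top',180+u/12-.45,233+v/12-.45,64) for u,v in [(80,105),(207,93),(217,220),(88,230)]]
Q=[ray('side',284+(u-324)/12-.45,246+v/12-.45,64) for u,v in [(520,165),(397,152),(425,68),(545,92)]]
print(np.round(P,1)[:,:2].tolist(),np.round(Q,1)[:,:2].tolist())
th,t,r=rigid(A,P);print('block top',np.degrees(th),t,r)
print('side centre',np.mean(Q,0))
B=[ray('side',284+(u-324)/12-.45,246+v/12-.45,0) for u,v in [(380,405),(508,422)]];print('base',np.round(B,1).tolist())
# neighbours
for u,v,z in((187,219,64),(215,268,64),(248,273,18),(193,246,64)): print(ray('top',u,v,z)[:2])
s=state();R=s['eef_rot'];print('tool yaw x axis',np.degrees(np.arctan2(R[1,0],R[0,0])),s['tcp_pos'])
```

```text
[[467.6, 272.4], [469.4, 248.5], [445.6, 246.9], [444.2, 271.1]] [[443.0, 269.8], [464.7, 274.2], [467.8, 248.6], [445.1, 247.5]]
block top 3.6170635299471194 [456.72048971 259.72833934] [0.32395478 0.03689688 0.1492375  0.29415094]
side centre [455.13554743 260.00636585  64.        ]
base [[467.4, 268.9, 0.0], [443.7, 264.8, 0.0]]
[517.80441559 270.03677653]
[406.55192872 208.34121661]
[388.13366814 138.10000548]
[456.77953684 257.21071901]
tool yaw x axis 23.078557921091676 [ 264.36813888 -620.37653274  237.50309042]
```

```bash
cat > go.py <<'E'
# usage: go.py x y z yaw[tool x axis] ... : print shift/twist in tool axes from the measured pose
import sys; from h import *
s=state();R=np.array(s['eef_rot']);p=np.array(s['tcp_pos']);a=np.degrees(np.arctan2(R[1,0],R[0,0]))
print('t',round(s['t'],2),'p',np.round(p,1),'yaw',round(a,2),'open',round(s['opening'],1),'F',np.round(s['force'],1),'ff',np.round(s['finger_force'],1),'q',np.round(s['q'],0))
v=list(map(float,sys.argv[1:]))
for k in range(0,len(v),4):
    d=R.T@(np.array(v[k:k+3])-p)/1000; print('->',v[k:k+4],'d',np.round(d,4),'twist',round(-np.radians(v[k+3]-a),4))
E
python3 go.py 450 -150 237 60 456.3 259.8 200 93.8
```

```text
t 0.1 p [ 264.4 -620.4  237.5] yaw 23.08 open 88.3 F [-0.2  0.7  0.1] ff 0.0 q [-69.  15.  92.   0.  73.  -2.]
-> [450.0, -150.0, 237.0, 60.0] d [ 0.3552 -0.36    0.0013] twist -0.6444
-> [456.3, 259.8, 200.0, 93.8] d [ 0.5216 -0.7344  0.039 ] twist -1.2343
```

```bash
R='{"tx":0.355,"ty":-0.36,"tz":0.0,"twist":-0.6}'; :; python3 -m jog '[{"tx":0.355,"ty":-0.36,"tz":0,"twist":-0.6},{"tx":0.355,"ty":-0.36,"tz":0,"twist":-0.6},{"tx":0.355,"ty":-0.36,"tz":0,"twist":-0.6},{"tx":0.355,"ty":-0.36,"tz":0,"twist":-0.6},{"tx":0.355,"ty":-0.36,"tz":0,"twist":-0.6},{"tx":0.355,"ty":-0.36,"tz":0,"twist":-0.6},{"tx":0.355,"ty":-0.36,"tz":0,"twist":-0.6},{"tx":0.355,"ty":-0.36,"tz":0,"twist":-0.6}]' 0 60; python3 go.py 456.3 259.8 200 93.8
```

```text
t: 0.9
tcp_pos: [411.4, -246.8, 238.4]
eef_rot: [[0.538, 0.843, -0.0], [0.843, -0.538, 0.0], [0.0, -0.0, -1.0]]
force: [1.0, -0.1, -0.3]
opening: 44.3
finger_force: 0.0
t 0.9 p [ 411.4 -246.8  238.4] yaw 57.43 open 44.3 F [ 1.  -0.1 -0.3] ff 0.0 q [-34.  -6. 115.   0.  71.  -1.]
-> [456.3, 259.8, 200.0, 93.8] d [ 0.4511 -0.2348  0.0385] twist -0.6348
```

```bash
python3 -m jog '[{"tx":0.45,"ty":-0.235,"tz":0.03,"twist":-0.6},{"tx":0.45,"ty":-0.235,"tz":0.03,"twist":-0.6},{"tx":0.45,"ty":-0.235,"tz":0.03,"twist":-0.6},{"tx":0.45,"ty":-0.235,"tz":0.03,"twist":-0.6},{"tx":0.45,"ty":-0.235,"tz":0.03,"twist":-0.6},{"tx":0.45,"ty":-0.235,"tz":0.03,"twist":-0.6},{"tx":0.45,"ty":-0.235,"tz":0.03,"twist":-0.6},{"tx":0.45,"ty":-0.235,"tz":0.03,"twist":-0.6}]'>/dev/null;  python3 -m jog '[{},{}]' >/dev/null; python3 go.py 456.3 259.8 120 93.8
```

```text
t 1.7 p [445.4 151.  214.9] yaw 91.85 open 44.5 F [1.  0.3 0.2] ff 0.0 q [ 16.  -7. 118.  -0.  69.  14.]
-> [456.3, 259.8, 120.0, 93.8] d [0.1084 0.0144 0.0949] twist -0.034invalid input
```

```bash
python3 -m jog '[{"tx":0.108,"ty":0.0145,"tz":0.06,"twist":-0.034},{"tx":0.108,"ty":0.0145,"tz":0.06,"twist":-0.034},{"tx":0.108,"ty":0.0145,"tz":0.06,"twist":-0.034},{"tx":0.108,"ty":0.0145,"tz":0.095,"twist":-0.034},{"tx":0.108,"ty":0.0145,"tz":0.095,"twist":-0.034},{"tx":0.108,"ty":0.0145,"tz":0.095,"twist":-0.034},{"tx":0.108,"ty":0.0145,"tz":0.095,"twist":-0.034}]' >/dev/null; python3 go.py 456.3 259.8 19 93.8
python3 - <<'E'
from h import *
t=camera('top')[:,:,::-1];s=camera('side')[:,:,::-1]
cv2.imwrite('pics/c3.png',np.hstack([crop(t,165,200,65,80,6),crop(s,245,190,65,100,5)[:480]]))
E
```

```text
t 2.4 p [457.8 257.2 121.5] yaw 93.74 open 44.4 F [ 0.1  0.1 -0.4] ff 0.0 q [ 27.   5. 117.  -0.  58.  23.]
-> [456.3, 259.8, 19.0, 93.8] d [ 0.0026 -0.0015  0.1025] twist -0.0011
```

View pics/c3.png

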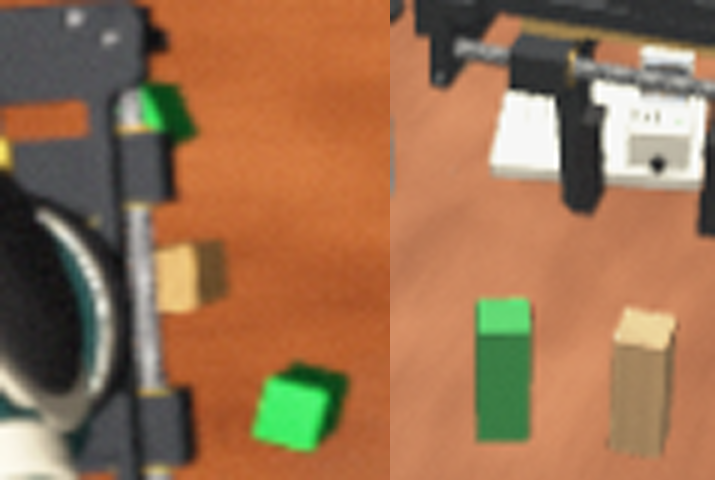

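The fingers straddle the wooden block (left crop, around (185,275)) and clear the green one. I'll descend and grip.

```bash
python3 -m jog '[{"tx":0.0026,"ty":-0.0015,"tz":0.03},{"tx":0.0026,"ty":-0.0015,"tz":0.06},{"tx":0.0026,"ty":-0.0015,"tz":0.085},{"tx":0.0026,"ty":-0.0015,"tz":0.102},{"tx":0.0026,"ty":-0.0015,"tz":0.102},{"tx":0.0026,"ty":-0.0015,"tz":0.102}]' >/dev/null; python3 go.py; python3 -m jog '[{"tx":0},{"tx":0},{"tx":0},{"tx":0},{"tx":0},{"tx":0},{"tx":0},{"tx":0}]' -0.7 60; python3 go.py 456.3 259.8 120 93.8
```

```text
t 2.5 p [458.2 257.4 122. ] yaw 93.72 open 44.4 F [-0.4  0.2  1. ] ff 0.0 q [ 27.   5. 117.  -0.  58.  23.]
t 2.5 p [458.2 257.4 122. ] yaw 93.72 open 44.4 F [-0.4  0.2  1. ] ff 0.0 q [ 27.   5. 117.  -0.  58.  23.]
-> [456.3, 259.8, 120.0, 93.8] d [ 0.0026 -0.0018  0.002 ] twist -0.0013invalid input
invalid input
```

```bash
python3 -m jog '[{"tx":0.0026,"ty":-0.0015,"tz":0.03,"twist":0},{"tx":0.0026,"ty":-0.0015,"tz":0.06,"twist":0},{"tx":0.0026,"ty":-0.0015,"tz":0.085,"twist":0},{"tx":0.0026,"ty":-0.0015,"tz":0.102,"twist":0},{"tx":0.0026,"ty":-0.0015,"tz":0.102,"twist":0},{"tx":0.0026,"ty":-0.0015,"tz":0.102,"twist":0}]' >/dev/null; python3 go.py 456.3 259.8 20 93.8
```

```text
t 3.1 p [456.1 259.9  19.2] yaw 93.74 open 43.8 F [ 0.2 -1.   0.8] ff 0.0 q [ 27.  13. 121.   0.  46.  23.]
-> [456.3, 259.8, 20.0, 93.8] d [-0.0001  0.0002 -0.0008] twist -0.001
```

```bash
python3 -m jog '[{"tx":0,"ty":0,"tz":0,"twist":0},{"tx":0,"ty":0,"tz":0,"twist":0},{"tx":0,"ty":0,"tz":0,"twist":0},{"tx":0,"ty":0,"tz":0,"twist":0},{"tx":0,"ty":0,"tz":0,"twist":0},{"tx":0,"ty":0,"tz":0,"twist":0}]' -0.7 60; python3 go.py 456.3 259.8 120 93.8
```

```text
t: 3.7
tcp_pos: [456.4, 260.3, 19.4]
eef_rot: [[-0.066, 0.998, 0.002], [0.998, 0.066, 0.001], [0.001, 0.002, -1.0]]
force: [-0.8, -0.0, 7.1]
opening: 23.5
finger_force: 60.0
t 3.7 p [456.4 260.3  19.4] yaw 93.79 open 23.5 F [-0.8 -0.   7.1] ff 60.0 q [ 27.  13. 121.  -0.  46.  23.]
-> [456.3, 259.8, 120.0, 93.8] d [-4.000e-04  1.000e-04 -1.006e-01] twist -0.0002
```

```bash
python3 -m jog '[{"tx":0,"ty":0,"tz":-0.03,"twist":0},{"tx":0,"ty":0,"tz":-0.06,"twist":0},{"tx":0,"ty":0,"tz":-0.1,"twist":0},{"tx":0,"ty":0,"tz":-0.1,"twist":0},{"tx":0,"ty":0,"tz":-0.1,"twist":0}]' ; python3 go.py 482.1 -6.1 120 104.47
```

```text
t: 4.2
tcp_pos: [455.9, 260.2, 119.1]
eef_rot: [[-0.066, 0.998, 0.002], [0.998, 0.066, 0.001], [0.001, 0.002, -1.0]]
force: [0.4, 0.2, -1.0]
opening: 23.5
finger_force: 60.0
t 4.2 p [455.9 260.2 119.1] yaw 93.78 open 23.5 F [ 0.4  0.2 -1. ] ff 60.0 q [ 27.   5. 117.   0.  58.  23.]
-> [482.1, -6.1, 120.0, 104.47] d [-0.2675  0.0086 -0.0011] twist -0.1865
```

```bash
python3 -m jog '[{"tx":-0.04,"ty":0.001,"tz":0,"twist":-0.03},{"tx":-0.08,"ty":0.002,"tz":0,"twist":-0.06},{"tx":-0.12,"ty":0.004,"tz":0,"twist":-0.09},{"tx":-0.16,"ty":0.005,"tz":0,"twist":-0.12},{"tx":-0.2,"ty":0.006,"tz":0,"twist":-0.15},{"tx":-0.24,"ty":0.008,"tz":0,"twist":-0.1865},{"tx":-0.2675,"ty":0.0086,"tz":0,"twist":-0.1865},{"tx":-0.2675,"ty":0.0086,"tz":0,"twist":-0.1865}]' >/dev/null; python3 -m jog '[{"tx":0,"ty":0,"tz":0.03,"twist":0},{"tx":0,"ty":0,"tz":0.05,"twist":0},{"tx":0,"ty":0,"tz":0.05,"twist":0},{"tx":0,"ty":0,"tz":0.05,"twist":0}]' >/dev/null; python3 go.py 482.1 -6.1 38.5 104.47
python3 - <<'E'
from h import *
t=camera('top')[:,:,::-1];s=camera('side')[:,:,::-1]
cv2.imwrite('pics/c4.png',np.hstack([crop(t,255,165,70,90,6),crop(s,260,160,60,90,6)]))
E
```

```text
t 5.4 p [480.1  -5.8  66.9] yaw 104.5 open 23.8 F [ 1.1  0.8 -0.3] ff 60.0 q [ -4.   4. 124.   0.  51. -18.]
-> [482.1, -6.1, 38.5, 104.47] d [-0.0008  0.002   0.0284] twist 0.0006
```

View pics/c4.png

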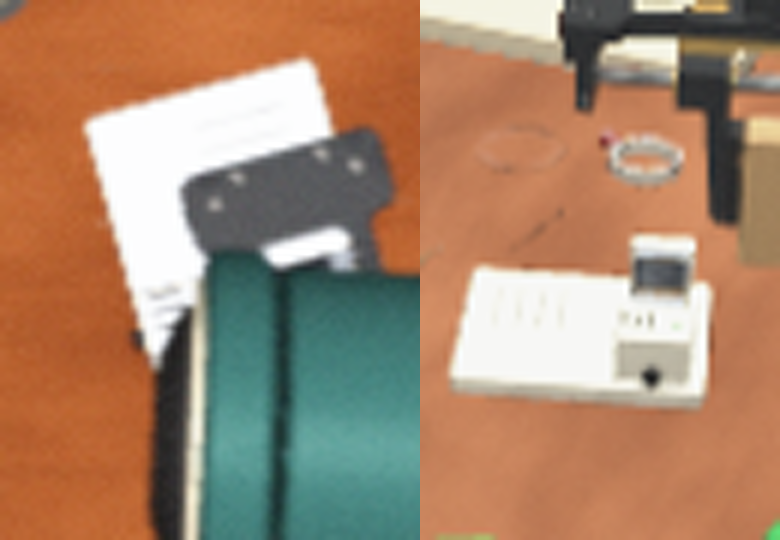

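The deck is unobstructed and the block hangs at the right edge of the side crop, around (760,190), level with the bay. I'll lower it to working height and check the alignment in the side view.

```bash
python3 -m jog '[{"tx":-0.001,"ty":-0.003,"tz":0.015,"twist":0},{"tx":-0.001,"ty":-0.003,"tz":0.0285,"twist":0},{"tx":-0.001,"ty":-0.003,"tz":0.0285,"twist":0},{"tx":-0.001,"ty":-0.003,"tz":0.0285,"twist":0}]' >/dev/null; python3 go.py 482.1 -6.1 38.5 104.47
python3 - <<'E'
from h import *
s=camera('side')[:,:,::-1].copy()
st=state();p=np.array(st['tcp_pos']);R=np.array(st['eef_rot'])
th=np.radians(14.47);C=lambda x,y,z:np.array([525.7+x*np.cos(th)-y*np.sin(th),5.1+x*np.sin(th)+y*np.cos(th),z])
k=8;x0,y0=268,178
im=crop(s,x0,y0,75,60,k)
dot=lambda X,c:cv2.circle(im,tuple(int(round(v)) for v in (px('side',X)-[x0,y0]+.5)*k),3,c,-1)
for x in(-12,12):
  for y in(-12,12):
    for z in(-19.4,44.6): dot(p+R@np.array([x,y,-z]),(0,0,255))
for q in [(90,60,12),(90,-34,12),(-24,60,12),(-17,60,38),(17,60,38),(17,32,38),(-17,32,38),(13,-17.5,34.5),(-13,-17.5,34.5),(13,17.5,34.5),(-24,-34,12),(90,60,0)]: dot(C(*q),(255,0,0))
cv2.imwrite('pics/c5.png',im)
E
```

```text
t 5.9 p [478.8  -8.1  39.7] yaw 104.47 open 23.7 F [ 0.8  0.4 -1.2] ff 60.0 q [ -4.   7. 125.   0.  48. -18.]
-> [482.1, -6.1, 38.5, 104.47] d [0.0011 0.0037 0.0011] twist 0.0001
```

View pics/c5.png

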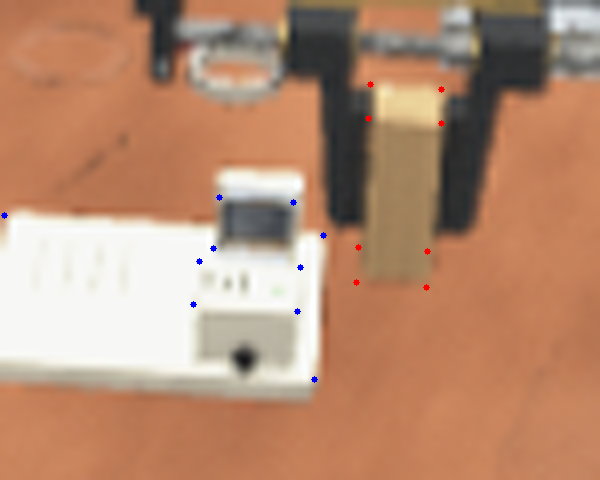

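The projected block corners (red) and charger points (blue) both land within about 1 px of the image, and the block is upright and lined up with the bay. I'll approach to contact.

```bash
python3 -m jog '[{"tx":0.001,"ty":0,"tz":0.002,"twist":0},{"tx":0.001,"ty":0.01,"tz":0.002,"twist":0},{"tx":0.001,"ty":0.017,"tz":0.002,"twist":0},{"tx":0.001,"ty":0.02,"tz":0.002,"twist":0},{"tx":0.001,"ty":0.023,"tz":0.002,"twist":0},{"tx":0.001,"ty":0.026,"tz":0.002,"twist":0},{"tx":0.001,"ty":0.028,"tz":0.002,"twist":0}]'; python3 go.py 504.4 -0.4 38 104.47 542.2 9.3 38 104.47
```

```text
t: 6.65
tcp_pos: [503.5, -0.5, 36.8]
eef_rot: [[-0.25, 0.968, -0.005], [0.968, 0.25, -0.001], [0.001, -0.005, -1.0]]
force: [-4.3, -2.2, 1.3]
opening: 23.8
finger_force: 60.0
t 6.65 p [ 5.035e+02 -5.000e-01  3.680e+01] yaw 104.49 open 23.8 F [-4.3 -2.2  1.3] ff 60.0 q [ -3.  10. 122.  -0.  48. -17.]
-> [504.4, -0.4, 38.0, 104.47] d [-0.0001  0.0009 -0.0012] twist 0.0003
-> [542.2, 9.3, 38.0, 104.47] d [-0.0002  0.0399 -0.0014] twist 0.0003
```

```bash
python3 -m jog '[{"tx":0,"ty":0.004,"tz":-0.001,"twist":0},{"tx":0,"ty":0.008,"tz":-0.001,"twist":0},{"tx":0,"ty":0.012,"tz":-0.001,"twist":0},{"tx":0,"ty":0.015,"tz":-0.001,"twist":0},{"tx":0,"ty":0.018,"tz":-0.001,"twist":0},{"tx":0,"ty":0.021,"tz":-0.001,"twist":0}]'; python3 go.py 542.2 9.3 38 104.47
```

```text
t: 7.25
tcp_pos: [526.2, 5.0, 38.5]
eef_rot: [[-0.25, 0.968, -0.0], [0.968, 0.25, -0.0], [-0.0, -0.0, -1.0]]
force: [-3.5, -1.5, -1.2]
opening: 23.8
finger_force: 60.0
t 7.25 p [526.2   5.   38.5] yaw 104.48 open 23.8 F [-3.5 -1.5 -1.2] ff 60.0 q [ -2.  11. 120.  -0.  49. -17.]
-> [542.2, 9.3, 38.0, 104.47] d [0.0002 0.0166 0.0005] twist 0.0001
```

```bash
python3 -m jog '[{"tx":0,"ty":0.003,"tz":0,"twist":0},{"tx":0,"ty":0.006,"tz":0,"twist":0},{"tx":0,"ty":0.009,"tz":0,"twist":0},{"tx":0,"ty":0.012,"tz":0,"twist":0},{"tx":0,"ty":0.015,"tz":0,"twist":0},{"tx":0,"ty":0.017,"tz":0,"twist":0},{"tx":0,"ty":0.0185,"tz":0,"twist":0},{"tx":0,"ty":0.0195,"tz":0,"twist":0}]'; python3 -m jog '[{"tx":0,"ty":0,"tz":0,"twist":0},{"tx":0,"ty":-0.002,"tz":0,"twist":0},{"tx":0,"ty":-0.008,"tz":0,"twist":0},{"tx":0,"ty":-0.03,"tz":0,"twist":0},{"tx":0,"ty":-0.06,"tz":0,"twist":0},{"tx":0,"ty":-0.075,"tz":0,"twist":0},{"tx":0,"ty":-0.075,"tz":-0.03,"twist":0},{"tx":0,"ty":-0.075,"tz":-0.06,"twist":0}]'; python3 go.py
python3 - <<'E'
from h import *
t=camera('top')[:,:,::-1];s=camera('side')[:,:,::-1]
cv2.imwrite('pics/c6.png',np.hstack([crop(t,255,165,70,80,6),crop(s,260,180,60,80,6)]))
cv2.imwrite('pics/t6.png',t);cv2.imwrite('pics/s6.png',s)
E
```

```text
t: 8.05
tcp_pos: [545.0, 9.9, 38.6]
eef_rot: [[-0.25, 0.968, -0.0], [0.968, 0.25, 0.0], [0.0, -0.0, -1.0]]
force: [-0.3, -0.2, -1.3]
opening: 23.9
finger_force: 60.0
t: 8.85
tcp_pos: [470.2, -9.0, 98.1]
eef_rot: [[-0.249, 0.968, -0.003], [0.968, 0.249, 0.0], [0.001, -0.003, -1.0]]
force: [0.9, -0.7, -0.9]
opening: 23.8
finger_force: 60.0
t 8.85 p [470.2  -9.   98.1] yaw 104.43 open 23.8 F [ 0.9 -0.7 -0.9] ff 60.0 q [ -4.   1. 124.   0.  55. -19.]
```

View pics/c6.png

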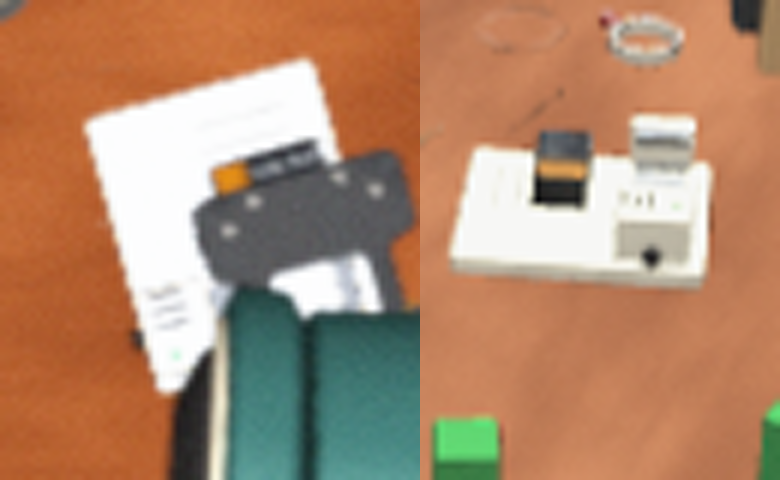

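The battery sits square on the shelf: orange end at (230,180) in the left crop, clear of the empty bay in the right crop. Now I'll set the block down on free desk at about (435, 60).

```bash
python3 go.py 435 60 98 104.47
```

```text
t 8.95 p [475.8  -9.3 102.9] yaw 104.44 open 23.6 F [ 1.  -0.2 -1. ] ff 60.0 q [ -4.   1. 124.   0.  55. -19.]
-> [435.0, 60.0, 98.0, 104.47] d [ 0.0773 -0.0223  0.0045] twist -0.0005
```

```bash
python3 -m jog '[{"tx":0.035,"ty":-0.01,"tz":0,"twist":0},{"tx":0.065,"ty":-0.02,"tz":0,"twist":0},{"tx":0.077,"ty":-0.022,"tz":0.02,"twist":0},{"tx":0.077,"ty":-0.022,"tz":0.05,"twist":0},{"tx":0.077,"ty":-0.022,"tz":0.065,"twist":0},{"tx":0.077,"ty":-0.022,"tz":0.07,"twist":0},{"tx":0.077,"ty":-0.022,"tz":0.07,"twist":0},{"tx":0.077,"ty":-0.022,"tz":0.07,"twist":0}]'; python3 go.py 435 60 19.6 104.47
```

```text
t: 9.75
tcp_pos: [432.3, 60.1, 29.0]
eef_rot: [[-0.25, 0.968, 0.001], [0.968, 0.25, 0.0], [-0.0, 0.001, -1.0]]
force: [-0.4, -0.4, -0.9]
opening: 23.6
finger_force: 60.0
t 9.75 p [432.3  60.1  29. ] yaw 104.45 open 23.6 F [-0.4 -0.4 -0.9] ff 60.0 q [  5.   3. 131.   0.  46. -10.]
-> [435.0, 60.0, 19.6, 104.47] d [-0.0008  0.0025  0.0094] twist -0.0003
```

```bash
python3 -m jog '[{"tx":0,"ty":0,"tz":0.003,"twist":0},{"tx":0,"ty":0,"tz":0.006,"twist":0},{"tx":0,"ty":0,"tz":0.008,"twist":0},{"tx":0,"ty":0,"tz":0.009,"twist":0},{"tx":0,"ty":0,"tz":0.0095,"twist":0},{"tx":0,"ty":0,"tz":0.0095,"twist":0}]'; python3 go.py 435 60 19.5 104.47
```

```text
t: 10.35
tcp_pos: [431.8, 60.1, 19.4]
eef_rot: [[-0.25, 0.968, -0.0], [0.968, 0.25, -0.0], [-0.0, -0.0, -1.0]]
force: [-2.1, -0.7, 3.6]
opening: 23.2
finger_force: 60.0
t 10.35 p [431.8  60.1  19.4] yaw 104.47 open 23.2 F [-2.1 -0.7  3.6] ff 60.0 q [  5.   4. 131.  -0.  45. -10.]
-> [435.0, 60.0, 19.5, 104.47] d [-0.0009  0.0031 -0.0001] twist -0.0
```

```bash
python3 -m jog '[{"tx":0,"ty":0,"tz":0,"twist":0},{"tx":0,"ty":0,"tz":0,"twist":0},{"tx":0,"ty":0,"tz":0,"twist":0},{"tx":0,"ty":0,"tz":0,"twist":0}]' 0 >/dev/null; python3 go.py;  python3 -m jog '[{"tx":0,"ty":0,"tz":-0.03,"twist":0},{"tx":0,"ty":0,"tz":-0.07,"twist":0},{"tx":0,"ty":0,"tz":-0.11,"twist":0},{"tx":0,"ty":0,"tz":-0.14,"twist":0},{"tx":0.04,"ty":0,"tz":-0.16,"twist":0},{"tx":0.09,"ty":-0.02,"tz":-0.16,"twist":0},{"tx":0.14,"ty":-0.02,"tz":-0.16,"twist":0},{"tx":0.17,"ty":-0.02,"tz":-0.16,"twist":0}]'
python3 - <<'E'
from h import *
t=camera('top')[:,:,::-1];s=camera('side')[:,:,::-1]
cv2.imwrite('pics/c7.png',np.hstack([crop(t,255,165,70,90,6),crop(s,260,180,60,90,6)]))
cv2.imwrite('pics/t7.png',t);cv2.imwrite('pics/s7.png',s)
E
```

```text
t 10.75 p [431.8  60.2  19.1] yaw 104.47 open 44.0 F [-0.1  0.3 -0.6] ff 0.0 q [  5.   4. 131.   0.  45. -10.]
t: 11.55
tcp_pos: [368.8, 221.8, 179.6]
eef_rot: [[-0.25, 0.968, 0.001], [0.968, 0.25, 0.001], [0.001, 0.001, -1.0]]
force: [0.8, 0.7, -0.6]
opening: 43.9
finger_force: 0.0
```

View pics/c7.png

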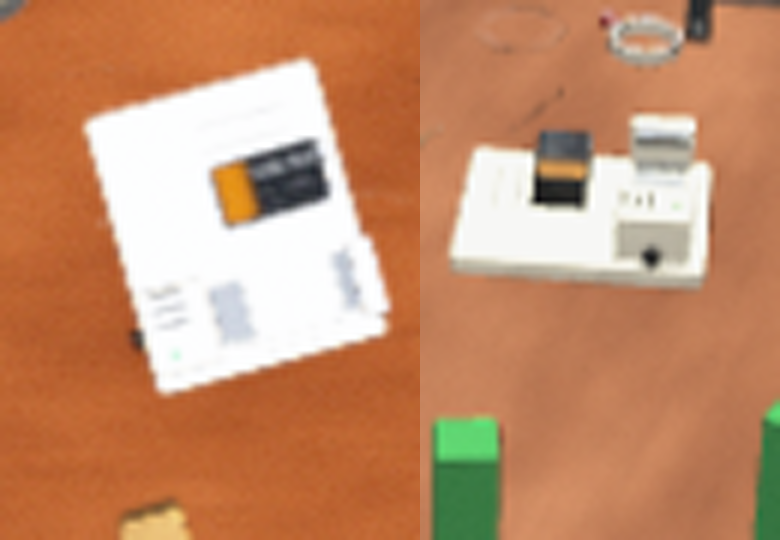

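The battery's top corners in the left crop are at about (212,168), (318,141), (328,196) and (227,227). The block stands at (155,525).

```bash
python3 - <<'E'
from fit import *
t=cv2.imread('pics/t7.png');h=cv2.cvtColor(t,cv2.COLOR_BGR2HSV)
P=[ray('top',255+u/6-.4,165+v/6-.4,29) for u,v in [(212,168),(318,141),(328,196),(227,227)]]
th,c,r=rigid([(13,24),(13,-21),(-13,-21),(-13,24)],P);print('batt',np.degrees(th),c,r,'mid',np.mean(P,0))
Cr=np.radians(14.47);d=c-[525.7,5.1];print('in charger',d@[np.cos(Cr),np.sin(Cr)],d@[-np.sin(Cr),np.cos(Cr)])
E
python3 go.py 569 16.5 150 104.5
```

```text
batt 13.737588640779876 [569.6433681   11.01548263] [2.10582102 1.86330831 3.34932073 1.52839497] mid [569.28715489  12.47257293  29.        ]
in charger 44.02754290041624 -5.252428089052555
t 11.65 p [368.9 222.9 179.4] yaw 104.75 open 44.1 F [-0.2  0.3 -0.6] ff 0.0 q [ 28.  -9. 124.   0.  65.  13.]
-> [569.0, 16.5, 150.0, 104.5] d [-0.2506  0.141   0.0291] twist 0.0044
```

```bash
python3 -m jog '[{"tx":-0.04,"ty":0.025,"tz":0,"twist":0},{"tx":-0.08,"ty":0.05,"tz":0,"twist":0},{"tx":-0.12,"ty":0.075,"tz":0,"twist":0},{"tx":-0.16,"ty":0.1,"tz":0,"twist":0},{"tx":-0.2,"ty":0.12,"tz":0,"twist":0.004},{"tx":-0.253,"ty":0.14,"tz":0.03,"twist":0.004},{"tx":-0.253,"ty":0.14,"tz":0.06,"twist":0.004},{"tx":-0.253,"ty":0.14,"tz":0.09,"twist":0.004}]' -0.14 25 >/dev/null;  python3 -m jog '[{"tx":0,"ty":0,"tz":0,"twist":0},{"tx":0,"ty":0,"tz":0,"twist":0}]'; python3 go.py 569.3 13.8 14.5 104.3
```

```text
t: 12.65
tcp_pos: [567.9, 9.1, 88.6]
eef_rot: [[-0.245, 0.969, -0.002], [0.969, 0.245, -0.0], [0.0, -0.002, -1.0]]
force: [1.1, 0.0, 0.7]
opening: 38.1
finger_force: 0.0
t 12.65 p [567.9   9.1  88.6] yaw 104.2 open 38.1 F [1.1 0.  0.7] ff 0.0 q [ -2.  12. 113.  -0.  55. -16.]
-> [569.3, 13.8, 14.5, 104.3] d [0.0042 0.0027 0.0741] twist -0.0017
```

```bash
python3 -m jog '[{"tx":0.004,"ty":0.002,"tz":0.01,"twist":0},{"tx":0.004,"ty":0.002,"tz":0.025,"twist":0},{"tx":0.004,"ty":0.002,"tz":0.04,"twist":0},{"tx":0.004,"ty":0.002,"tz":0.055,"twist":0},{"tx":0.004,"ty":0.002,"tz":0.065,"twist":0},{"tx":0.004,"ty":0.002,"tz":0.07,"twist":0},{"tx":0.004,"ty":0.002,"tz":0.07,"twist":0}]'; python3 go.py 569.3 13.8 14.5 104.3
```

```text
t: 13.35
tcp_pos: [568.8, 14.2, 17.8]
eef_rot: [[-0.246, 0.969, -0.002], [0.969, 0.246, 0.0], [0.001, -0.002, -1.0]]
force: [-0.7, 0.6, 0.1]
opening: 38.0
finger_force: 0.0
t 13.35 p [568.8  14.2  17.8] yaw 104.24 open 38.0 F [-0.7  0.6  0.1] ff 0.0 q [ -1.  17. 115.  -0.  48. -15.]
-> [569.3, 13.8, 14.5, 104.3] d [-0.0005  0.0004  0.0033] twist -0.001
```

```bash
python3 -m jog '[{"tx":0,"ty":0.0005,"tz":0.0015,"twist":0},{"tx":0,"ty":0.0005,"tz":0.003,"twist":0},{"tx":0,"ty":0.0005,"tz":0.003,"twist":0}]'; python3 -m jog '[{"tx":0,"ty":0.0005,"tz":0,"twist":0},{"tx":0,"ty":0.0005,"tz":0,"twist":0},{"tx":0,"ty":0.0005,"tz":0,"twist":0},{"tx":0,"ty":0.0005,"tz":0,"twist":0},{"tx":0,"ty":0.0005,"tz":0,"twist":0},{"tx":0,"ty":0.0005,"tz":0,"twist":0}]' -0.7 25; python3 go.py
```

```text
t: 13.65
tcp_pos: [570.6, 14.3, 16.5]
eef_rot: [[-0.246, 0.969, 0.001], [0.969, 0.246, -0.0], [-0.0, 0.001, -1.0]]
force: [0.3, -0.3, 0.3]
opening: 38.3
finger_force: 0.0
t: 14.25
tcp_pos: [571.0, 14.4, 16.5]
eef_rot: [[-0.246, 0.969, 0.001], [0.969, 0.246, -0.0], [-0.0, 0.001, -1.0]]
force: [-0.6, 0.0, 2.8]
opening: 25.7
finger_force: 25.0
t 14.25 p [571.   14.4  16.5] yaw 104.24 open 25.7 F [-0.6  0.   2.8] ff 25.0 q [ -1.  17. 115.  -0.  47. -15.]
```

```bash
python3 -m jog '[{"tx":0,"ty":0,"tz":-0.01,"twist":0},{"tx":0,"ty":0,"tz":-0.03,"twist":0},{"tx":0,"ty":0,"tz":-0.05,"twist":0},{"tx":0,"ty":0,"tz":-0.07,"twist":0},{"tx":0,"ty":0,"tz":-0.08,"twist":0},{"tx":0,"ty":0,"tz":-0.08,"twist":0}]'; python3 go.py 476 -264.5 96 103.6
```

```text
t: 14.85
tcp_pos: [572.0, 14.4, 98.1]
eef_rot: [[-0.246, 0.969, 0.004], [0.969, 0.246, -0.0], [-0.001, 0.004, -1.0]]
force: [1.1, -0.4, 0.6]
opening: 25.8
finger_force: 25.0
t 14.85 p [572.   14.4  98.1] yaw 104.24 open 25.8 F [ 1.1 -0.4  0.6] ff 25.0 q [ -1.  11. 112.   0.  56. -15.]
-> [476.0, -264.5, 96.0, 103.6] d [-0.2467 -0.1616  0.0018] twist 0.0111
```

```bash
python3 -m jog '[{"tx":-0.02,"ty":-0.015,"tz":0,"twist":0},{"tx":-0.055,"ty":-0.035,"tz":0,"twist":0},{"tx":-0.09,"ty":-0.06,"tz":0,"twist":0},{"tx":-0.125,"ty":-0.085,"tz":0,"twist":0},{"tx":-0.16,"ty":-0.11,"tz":0,"twist":0},{"tx":-0.195,"ty":-0.13,"tz":0,"twist":0},{"tx":-0.225,"ty":-0.15,"tz":0,"twist":0},{"tx":-0.2467,"ty":-0.1616,"tz":0,"twist":0.011}]' >/dev/null; python3 -m jog '[{"tx":0,"ty":0,"tz":0.01,"twist":0},{"tx":0,"ty":0,"tz":0.025,"twist":0},{"tx":0,"ty":0,"tz":0.04,"twist":0},{"tx":0,"ty":0,"tz":0.05,"twist":0},{"tx":0,"ty":0,"tz":0.05,"twist":0}]'; python3 go.py 476 -264.5 8 103.6
python3 - <<'E'
from h import *
t=camera('top')[:,:,::-1];s=camera('side')[:,:,::-1]
cv2.imwrite('pics/c8.png',np.hstack([crop(t,375,190,85,80,5),crop(s,315,140,50,64,6)[:400]][0:1]+[cv2.resize(crop(s,300,135,75,80,5),None,fx=1,fy=1)]))
E
```

```text
t: 16.15
tcp_pos: [472.9, -262.2, 43.1]
eef_rot: [[-0.237, 0.972, -0.005], [0.972, 0.237, 0.003], [0.004, -0.004, -1.0]]
force: [0.4, 0.9, -0.3]
opening: 25.4
finger_force: 25.0
t 16.15 p [ 472.9 -262.2   43.1] yaw 103.7 open 25.4 F [ 0.4  0.9 -0.3] ff 25.0 q [-32.  13. 118.   0.  50. -45.]
-> [476.0, -264.5, 8.0, 103.6] d [-0.0031  0.0026  0.0351] twist 0.0017
```

View pics/c8.png

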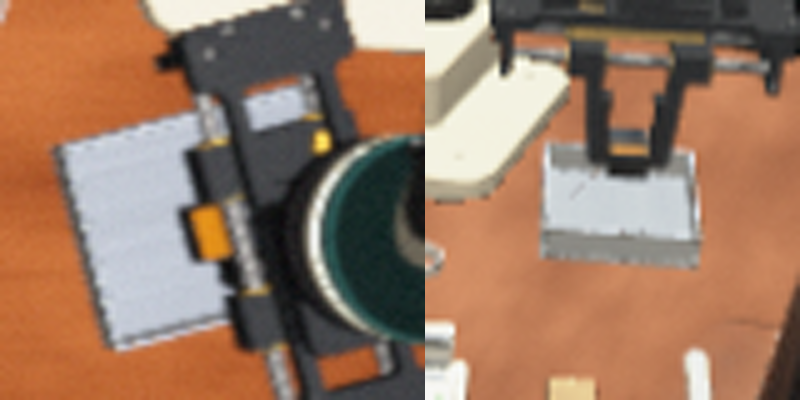

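The battery hangs level over the tray, with its orange end at (210,232) in the left crop, and it is centred across the tray. I'll lower it.

```bash
python3 -m jog '[{"tx":-0.003,"ty":0.002,"tz":0.007,"twist":0},{"tx":-0.003,"ty":0.002,"tz":0.014,"twist":0},{"tx":-0.003,"ty":0.002,"tz":0.021,"twist":0},{"tx":-0.003,"ty":0.002,"tz":0.027,"twist":0},{"tx":-0.003,"ty":0.002,"tz":0.031,"twist":0},{"tx":-0.003,"ty":0.002,"tz":0.033,"twist":0},{"tx":-0.003,"ty":0.002,"tz":0.033,"twist":0}]'; python3 go.py 476 -264.5 7.8 103.6
```

```text
t: 16.95
tcp_pos: [477.0, -266.8, 12.7]
eef_rot: [[-0.235, 0.972, -0.001], [0.972, 0.235, 0.0], [0.001, -0.001, -1.0]]
force: [0.1, -0.8, -0.4]
opening: 25.5
finger_force: 25.0
t 16.95 p [ 477.  -266.8   12.7] yaw 103.6 open 25.5 F [ 0.1 -0.8 -0.4] ff 25.0 q [-32.  16. 118.   0.  46. -45.]
-> [476.0, -264.5, 7.8, 103.6] d [ 0.0024 -0.0005  0.0049] twist 0.0001
```

```bash
python3 -m jog '[{"tx":0,"ty":0,"tz":0.0015,"twist":0},{"tx":0,"ty":0,"tz":0.003,"twist":0},{"tx":0,"ty":0,"tz":0.004,"twist":0},{"tx":0,"ty":0,"tz":0.005,"twist":0},{"tx":0,"ty":0,"tz":0.005,"twist":0}]'; python3 go.py 476 -264.5 7.8 103.6
```

```text
t: 17.45
tcp_pos: [477.2, -266.9, 8.0]
eef_rot: [[-0.235, 0.972, -0.0], [0.972, 0.235, 0.0], [0.0, -0.0, -1.0]]
force: [-0.7, -1.1, -0.2]
opening: 25.4
finger_force: 25.0
t 17.45 p [ 477.2 -266.9    8. ] yaw 103.61 open 25.4 F [-0.7 -1.1 -0.2] ff 25.0 q [-32.  16. 118.   0.  46. -45.]
-> [476.0, -264.5, 7.8, 103.6] d [ 0.0026 -0.0006  0.0002] twist 0.0001
```

```bash
python3 -m jog '[{"tx":0,"ty":0,"tz":0.0005,"twist":0},{"tx":0,"ty":0,"tz":0.001,"twist":0},{"tx":0,"ty":0,"tz":0.001,"twist":0}]'|grep -E 'force|tcp_pos'; python3 -m jog '[{"tx":0,"ty":0,"tz":0,"twist":0},{"tx":0,"ty":0,"tz":0,"twist":0},{"tx":0,"ty":0,"tz":0,"twist":0},{"tx":0,"ty":0,"tz":0,"twist":0}]' -0.18 |grep -E 'force|tcp_pos|open'; python3 -m jog '[{"tx":0,"ty":0,"tz":-0.01,"twist":0},{"tx":0,"ty":0,"tz":-0.03,"twist":0},{"tx":0,"ty":0,"tz":-0.07,"twist":0},{"tx":0,"ty":0,"tz":-0.11,"twist":0},{"tx":0,"ty":0,"tz":-0.15,"twist":0},{"tx":0,"ty":0,"tz":-0.16,"twist":0},{"tx":0.03,"ty":-0.03,"tz":-0.16,"twist":0},{"tx":0.06,"ty":-0.05,"tz":-0.16,"twist":0}]'
python3 - <<'E'
from h import *
t=camera('top')[:,:,::-1];s=camera('side')[:,:,::-1]
cv2.imwrite('pics/t9.png',t)
cv2.imwrite('pics/c9.png',np.vstack([np.hstack([crop(t,120,130,335,160,2)[:,:]]),np.hstack([crop(s,180,130,220,90,3),np.zeros((270,10,3),np.uint8)])]))if 0 else cv2.imwrite('pics/c9.png',np.vstack([crop(t,120,130,335,160,2),crop(s,180,150,335,140,2)]))
E
```

```text
tcp_pos: [477.4, -266.9, 7.5]
force: [-1.8, 1.5, 3.2]
finger_force: 25.0
tcp_pos: [477.3, -266.9, 7.0]
force: [0.6, 0.1, -0.2]
opening: 36.1
finger_force: 0.0
t: 18.95
tcp_pos: [413.7, -220.3, 167.5]
eef_rot: [[-0.235, 0.972, 0.0], [0.972, 0.235, -0.0], [-0.0, 0.0, -1.0]]
force: [-1.1, 0.4, -0.1]
opening: 36.0
finger_force: 0.0
```

View pics/c9.png

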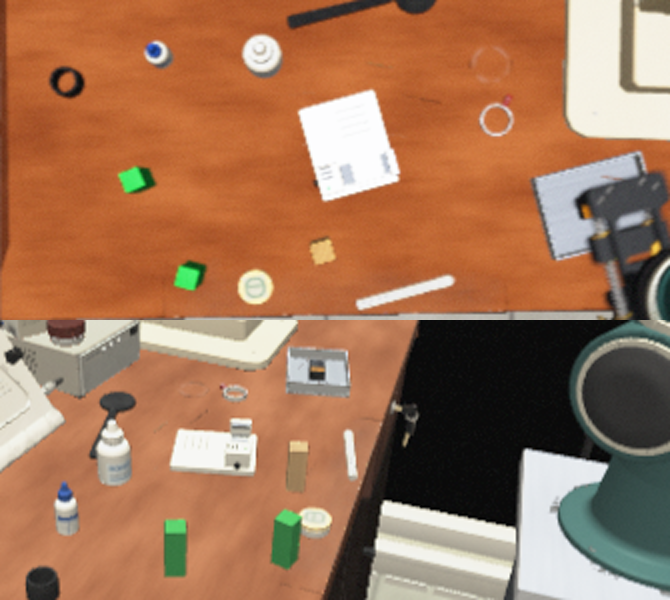

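The battery lies flat in the middle of the tray at (317,369), the block stands upright at (297,466), the bystanders are where they were, and the gripper is clear.

```bash
python3 -c "
from rig import *
print(hand_in())"
```

```text
the job is handed in; nothing more can be done
None
```

I knocked the battery out of the bay with the block and laid it flat in the steel tray, left the block standing upright on the desk with the other things undisturbed in the last pictures, and handed the job in at about 19 s; no verdict was returned.

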